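# Scrub the tilted beaker with the long brush

## Task

Take the long brush out of its steel jar and scrub the inside of the white beaker that leans in the tilting holder: push the bristles right down to the bottom three times, drawing them back at least half way up the inside after each of the first two. Then stand the brush back in its jar, bristles down, and let go; do not wrench the beaker round in its holder, keep the jar standing in its place, and leave the tube rack, pipette and wash bottle as they are.

Things in the scene. Friction and masses are not known exactly. Their poses are not given: they have to be found in the camera images.
- brush: Loose bottle brush, 200 mm long, 90 g, upright in the jar at the start. Origin: centre of the flat lower end of the bristles; z runs up along the brush. Stiff round off-white bristle head 40 mm diameter from z = 0 to 70 mm, steel stem 8 mm diameter to 115 mm, round white plastic handle 22 mm diameter from 115 to 200 mm (grip here, for example TCP at z = 175 mm).
- jar: Loose round steel jar for the brush, 100 mm tall, 0.7 kg, open at the top. Origin: centre of its underside, z up. Inside diameter 60 mm, outside 68 mm with an 80 mm foot; inner floor 8 mm above the origin. The brush stands on this floor. Its top rim is 100 mm above the origin.
- holder: Fixed grey base plate 180 x 150 x 12 mm (x, y, z) with two aluminium cheeks at y = +-56 mm (36 mm wide, 130 mm high) that carry the beaker on a stiff pivot along y, 115 mm above the origin. Black knobs reach out to y = +-74 mm. Origin: centre of the plate's underside, z up. The beaker's mouth leans towards the holder's -x.
- beaker (a joint): Tilt of the beaker from upright, rad (0 = upright, larger = the mouth leans further to the holder's -x side, towards the robot). Starts between 0.40 and 0.65; held by stiff friction (2 N m).
- beaker_floor (a point): Centre of the beaker's inner floor. z points along the beaker's axis, out of the mouth; y is the pivot axis. The white plastic beaker is round: inside diameter 60 mm, outside 68 mm (72 mm at the lip), inside depth 125 mm; the pivot is 65 mm from this point along z.
- beaker_rim (a point): Centre of the beaker's mouth, at its rim, 125 mm from the inner floor along z; same axes as beaker_floor.
- tube_rack: Bystander: clear rack 70 x 150 mm (x, y) with a row of three green-capped tubes, 116 mm tall. Origin: centre of the underside.
- pipette: Bystander: white and blue pipette lying on the bench along its own x axis, from x = -135 to +95 mm, 26 mm thick. Origin: on the bench under its middle.
- wash_bottle: Bystander: white closed bottle with a blue cap, 66 mm diameter, 160 mm tall. Origin: centre of the underside.

How it is judged:
By the outcome, as a careful person would: the job done as asked, in the order asked, and still so for the second after the job is handed in, with the robot touching nothing.
It also fails if it takes over 67 s, if anything falls off the work surface, if the arm or the gripper's body presses on something with over 40 N, if the wrist force passes 120 N, or if a joint passes its speed limit or range.

## Robot

A 7-joint arm with a two-finger parallel gripper is mounted at the origin on the work surface. World frame = base frame: x ahead of the robot, y to its left, z up, the work surface at z = 0. Lengths are in m, angles in rad, forces in N, time in s.
With the tool pointing down it reaches from about 0.425 to 0.875 m from the base axis. Payload 4.7 kg.
Tool frame: the origin (TCP) lies between the finger pads, 19 mm behind the fingertips; this is the grasp point; z points along the fingers, y is the line along which they close (so a half turn about z gives the same grasp; the last joint's range is limited). The gripper opens to 87 mm and grips with 3 to 60 N. Pads are 19 mm wide; open, the fingers measure 117 mm over their backs; the gripper's body (75 mm by 190 mm) begins 51 mm behind the grasp point.
Start: joints at [1.353, 0.321, -0.07, 1.45, 0.023, 1.371, -0.057], TCP at [0.149, -0.633, 0.241] pointing down, gripper open.
Joint ranges: [-2.86, 2.86], [-0.3, 2.09], [-1.38, 1.24], [0.06, 2.45], [-1.56, 4.7], [0.09, 2.05], [-2.69, 2.69]. Speed limits (rad/s): [2.57, 2.57, 3.14, 3.14, 3.14, 3.14, 3.14].

## Interface

Orientations are given as a rotation vector (axis times angle).
In Python, from bench import ctrl gives the robot as it stands. The module is installed in compiled form; this text tells all that it offers.
- The arm moves only by the shell command python3 -m inch 'ROWS' [FORCE]. ROWS is JSON, a list of rows, each an object with "slide": the shift along the tool's x, y, z scaled (see below), a list of three; "angular": the turn, a rotation vector about the tool's x, y, z scaled (see below), a list of three; "claw": the opening, from -1 (shut) to 1 (fully open). In form: [{"slide": [tx, ty, tz], "angular": [rx, ry, rz], "claw": claw}, ...]. A call has 1 to 10 rows; each row is the pose to reach, as a shift and turn from the pose commanded when the call began, along the tool's axes at that moment; what a row does not reach only later rows make up. The controller multiplies each number of a shift by 0.25 m and each number of a turn by 30 degrees. A row lasts 1/10 s, in which the tool goes at most 50 mm and 8.59 degrees, less where a joint would pass 70% of its speed; a pose out of reach is approached as far as the arm can. A call with a number of a shift or a turn outside -1 to 1 is refused whole. A call with a gripper value outside its range is refused whole. The fingers move at their own pace and stop on an object; FORCE is the grip in N (left out, the last holds). Time passes only in rows, so rows that repeat a pose let the fingers close. It gives the time, the measured TCP pose, the force, the opening and the grip force at its end, in the units of the state.
- ctrl.get_state(): the state, without advancing time (a new reading comes with each control period).
- ctrl.get_image(name): name is "scene" or "side" or "wrist"; returns a dict with "color" (384x512x3 uint8, red, green, blue), "depth" (384x512 float32, m along the optical axis (not along the pixel's ray), 0 where there is no reading), "camera_matrix" (3x3 intrinsics, pixels), "extrinsics" (4x4, takes a point from camera to world coordinates); the wrist camera has in their place "tool_from_camera" (4x4, takes a point from camera to tool coordinates, whose origin is the TCP and whose axes are the flange's). Camera axes: x right, y up, looking along -z (the intrinsics and any distortion apply to the point x, -y, -z); pixel columns grow to the right and rows downward; lengths in m; the calibration is good to about 2 mm. A picture is of the moment at which its call begins: read the wrist's pose just before it.
- ctrl.close_job(): hands the job in; it is judged then, once.
Trained networks look in the newest picture that a camera, given by its name, has taken for a name from the list of things; names that differ only in an ending like _2 or _b are one class to them, and where a whole thing is asked for, a point or a joint stands for the part that bears it (a point fixed in the world has none). Each returns a list of dicts, best first, with "confidence" (0 to 1); they miss things now and then, are a little off and sometimes report something else, mostly with a low value. They report only what shows in the picture. A call takes as long as a camera call.
- ctrl.find_in(query, camera): "bbox" ([centre column, centre row, width, height] in pixels, round what is visible of it).
- ctrl.outline_of(query, camera): "mask" (384x512 bool, what is visible of it) and "bbox" ([centre column, centre row, width, height] in pixels, round what is visible of it).
The state is a dict: "time": time; "joint_positions": joint angles; "qd": joint speeds; "joint_torque": joint torques, N m; "position": TCP position; "tool_rot": TCP orientation; "ft_force": force on the tool from outside, world axes, zero at the start; "torque": the same for the moment, N m; "grip_width": opening from 0.0 (shut) to 1.0 (fully open); "grip_force": force on a finger pad.
Only numpy, scipy, OpenCV 4.12 (cv2) and the standard library are available. Lean on these libraries where they do the work, as an engineer would, in place of code of your own. Each camera call takes 0.05 s, during which the arm holds its last target. There are 200 camera calls.

## Working session

There is one attempt and no reset: what is moved stays moved. The work goes in short steps, Python scripts to look and compute and a shell command to move; the robot and the scene stay as the last step left them, time stands still between calls to the robot, and variables do not carry over. Pictures are saved under pics/ and viewed, at most 10 in all, crops included, and the job is handed in when it is done.

```bash
mkdir -p pics
cat > h.py <<'E'
import numpy as np,cv2
from bench import ctrl
from scipy.spatial.transform import Rotation as R
def cloud(im):
    K=im["camera_matrix"];d=im["depth"];v,u=np.indices(d.shape)
    p=cv2.undistortPoints(np.stack([u,v],-1).reshape(-1,1,2).astype(float),K,im.get("distortion")).reshape(*d.shape,2)
    P=np.stack([p[...,0]*d,-p[...,1]*d,-d],-1)
    E=im["extrinsics"]
    return P@E[:3,:3].T+E[:3,3]
E
python3 - <<'E'
from h import *
s=ctrl.get_state();print(s)
for c in ["scene","side"]:
    im=ctrl.get_image(c);print(im.keys());cv2.imwrite(f"pics/{c}0.png",im["color"][...,::-1])
    W=cloud(im);np.savez(f"{c}.npz",W=W,d=im["depth"])
    print(c,im["extrinsics"][:3,3])
    for q in ["brush","jar","holder","beaker","tube_rack","pipette","wash_bottle"]:
        r=ctrl.outline_of(q,c)
        for o in r[:2]:
            m=o["mask"]&(im["depth"]>0);
            if m.sum()<5: continue
            P=W[m];print(c,q,round(o["confidence"],2),np.round(o["bbox"]),np.round(np.percentile(P,[2,50,98],axis=0),3).tolist())
            
            np.save(f"{c}_{q}.npy",P) if o is r[0] else 0
E
```

```text
{'time': 0.0, 'joint_positions': array([ 1.35307628,  0.32182264, -0.07010653,  1.45167846,  0.02259368,
        1.37078604, -0.05691064]), 'qd': array([ 0.00139347, -0.00047362,  0.00174299,  0.00139719, -0.00178632,
        0.00044726,  0.00013912]), 'joint_torque': array([-3.20541330e-04, -4.91287959e+01, -4.04500030e-01, -3.12523377e+01,
       -6.39862963e-02,  4.37174260e-02,  1.90245300e-04]), 'position': array([ 0.14918658, -0.63211643,  0.24016014]), 'tool_rot': array([-3.11863525e+00, -3.63170994e-01,  4.78521812e-04]), 'ft_force': array([-0.07003136, -0.39020557, -0.30955254]), 'torque': array([ 0.006904  , -0.02028767,  0.03307843]), 'grip_force': 0.0, 'grip_width': 0.9980470006555157}
dict_keys(['color', 'depth', 'camera_matrix', 'extrinsics'])
scene [ 1.03430008 -0.60669477  1.12607904]
scene brush 0.67 [178. 284.  23.  38.] [[0.559, -0.254, 0.069], [0.579, -0.24, 0.136], [0.592, -0.221, 0.211]]
scene jar 0.71 [182. 303.  33.  41.] [[0.546, -0.276, 0.005], [0.593, -0.252, 0.061], [0.614, -0.208, 0.103]]
scene holder 0.79 [282. 180.  70.  79.] [[0.513, 0.162, 0.006], [0.
[... 1101 characters left out ...]
128], [0.633, 0.283, 0.178]]
side beaker 0.42 [225. 240.  83.  87.] [[0.508, 0.175, 0.004], [0.581, 0.258, 0.012], [0.677, 0.316, 0.172]]
side tube_rack 0.92 [232. 167.  51.  53.] [[0.74, -0.056, -0.003], [0.77, 0.025, 0.054], [0.822, 0.091, 0.115]]
side tube_rack 0.67 [341. 237.  58.  54.] [[0.262, -0.022, 0.004], [0.339, 0.014, 0.018], [0.469, 0.035, 0.026]]
side pipette 0.68 [342. 236.  61.  54.] [[0.265, -0.024, 0.007], [0.343, 0.013, 0.018], [0.471, 0.035, 0.026]]
side wash_bottle 0.93 [157. 268.  35.  52.] [[0.606, 0.403, 0.006], [0.62, 0.438, 0.095], [0.65, 0.461, 0.159]]
side wash_bottle 0.26 [340. 235.  59.  52.] [[0.263, -0.022, 0.004], [0.341, 0.014, 0.018], [0.467, 0.035, 0.026]]
```

View pictures.

Run:
```python
from h import *
a=cv2.imread("pics/scene0.png")[110:340,130:360];b=cv2.imread("pics/side0.png")[120:310,120:390]
a=cv2.resize(a,(400,400),interpolation=cv2.INTER_CUBIC);b=cv2.resize(b,(400,281),interpolation=cv2.INTER_CUBIC)
o=np.zeros((400,800,3),np.uint8);o[:,:400]=a;o[:281,400:]=b;cv2.imwrite("pics/c0.png",o)
from scipy.optimize import least_squares
# clouds
C={}
for c in["scene","side"]:
    z=np.load(c+".npz");W=z["W"][z["d"]>0];C[c]=W
A=np.concatenate([C["scene"],C["side"]])
# brush handle
for n,W in C.items():
    for lo,hi in [(.105,.122),(.13,.15),(.15,.17),(.17,.19),(.19,.204),(.204,.22)]:
        m=(abs(W[:,0]-.578)<.05)&(abs(W[:,1]+.236)<.05)&(W[:,2]>lo)&(W[:,2]<hi)
        P=W[m]
        if len(P)>4: print(n,lo,len(P),np.round(P.mean(0),4),np.round(P.min(0),3),np.round(P.max(0),3))
# jar circle
P=A[(abs(A[:,0]-.578)<.06)&(abs(A[:,1]+.236)<.06)&(A[:,2]>.02)&(A[:,2]<.09)]
r=least_squares(lambda c:np.hypot(P[:,0]-c[0],P[:,1]-c[1])-.034,[.578,-.236],loss="soft_l1",f_scale=.003);print("jar",r.x,len(P))
for n,W in C.items():
    P=W[(abs(W[:,0]-.578)<.06)&(abs(W[:,1]+.236)<.06)&(W[:,2]>.02)&(W[:,2]<.09)]
    r=least_squares(lambda c:np.hypot(P[:,0]-c[0],P[:,1]-c[1])-.034,[.578,-.236],loss="soft_l1",f_scale=.003);print("jar",n,r.x,len(P))
# holder plate top
for n,W in C.items():
    P=W[(abs(W[:,0]-.6)<.13)&(abs(W[:,1]-.24)<.13)&(W[:,2]>.007)&(W[:,2]<.017)]
    print(n,cv2.minAreaRect(P[:,:2].astype(np.float32)),len(P))
```

```text
scene 0.105 9 [ 0.5735 -0.2371  0.1117] [ 0.546 -0.244  0.106] [ 0.599 -0.217  0.119]
scene 0.13 42 [ 0.5801 -0.2417  0.1403] [ 0.568 -0.249  0.13 ] [ 0.586 -0.228  0.15 ]
scene 0.15 40 [ 0.5802 -0.2414  0.1601] [ 0.568 -0.248  0.15 ] [ 0.585 -0.228  0.169]
scene 0.17 45 [ 0.5802 -0.2419  0.1804] [ 0.57  -0.248  0.17 ] [ 0.585 -0.232  0.19 ]
scene 0.19 31 [ 0.5798 -0.2415  0.1978] [ 0.569 -0.248  0.19 ] [ 0.585 -0.231  0.204]
scene 0.204 64 [ 0.5757 -0.2377  0.2083] [ 0.565 -0.247  0.204] [ 0.585 -0.227  0.212]
side 0.105 10 [ 0.5685 -0.2284  0.1145] [ 0.565 -0.234  0.108] [ 0.574 -0.224  0.121]
side 0.13 34 [ 0.5677 -0.226   0.1399] [ 0.56  -0.236  0.131] [ 0.581 -0.219  0.15 ]
side 0.15 38 [ 0.5681 -0.2251  0.1597] [ 0.559 -0.239  0.151] [ 0.581 -0.217  0.169]
side 0.17 39 [ 0.5687 -0.2255  0.1796] [ 0.561 -0.236  0.171] [ 0.582 -0.219  0.189]
side 0.19 30 [ 0.569  -0.2256  0.1969] [ 0.56  -0.24   0.191] [ 0.581 -0.22   0.204]
side 0.204 20 [ 0.5704 -0.2297  0.2058] [ 0.56  -0.238  0.204] [ 0.58  -0.221  0.207]
jar [ 0.57657496 -0.2369267 ] 1140
jar scene [ 0.57745592 -0.23985453] 684
jar side [ 0.57482863 -0.23493036] 456
scene ((0.5992308855056763, 0.22039513289928436), (0.21290303766727448, 0.2226676642894745), 88.90729522705078) 1341
side ((0.5957139134407043, 0.2428496778011322), (0.14973826706409454, 0.18169735372066498), 86.40250396728516) 1948
```

View pics/c0.png

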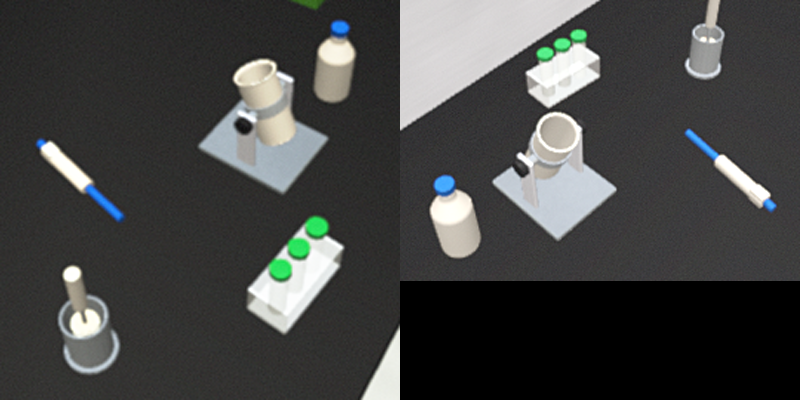

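```bash
cat >> h.py <<'E'
def tool_R(a,yaz):
    "tool z=-a, tool y projected toward azimuth yaz"
    z=-np.array(a)/np.linalg.norm(a);y=np.array([np.cos(yaz),np.sin(yaz),0]);y=y-z*(y@z);y/=np.linalg.norm(y)
    return np.stack([np.cross(y,z),y,z],1)
def rel(p,Rm,p0,R0):
    "units of move from pose 0 to pose 1"
    return np.round(R0.T@(np.array(p)-p0)/.25,3),np.round(np.degrees(R.from_matrix(R0.T@Rm).as_rotvec())/30,3)
def cur():
    s=ctrl.get_state();return s["position"],R.from_rotvec(s["tool_rot"]).as_matrix()
E
python3 - <<'E'
from h import *
from scipy.optimize import least_squares
def fit(P,yaw0=-.06):
    def parts(q):
        x,y,w,t=q;ex=np.array([np.cos(w),np.sin(w),0]);a=-np.sin(t)*ex+np.array([0,0,np.cos(t)])
        return np.array([x,y,.115]),a,ex
    def res(q):
        c,a,ex=parts(q);d=P-c;s=d@a;r=np.linalg.norm(d-np.outer(s,a),axis=1)
        e=np.where(abs(r-.034)<abs(r-.030),r-.034,r-.030)
        e2=np.clip(s-.06,0,None)+np.clip(-.070-s,0,None)
        return np.r_[e,e2,(q[2]-yaw0)*.5]
    best=min((least_squares(res,[.6,.24,yaw0,t],loss="soft_l1",f_scale=.003) for t in(.4,.5,.6)),key=lambda r:r.cost)
    c,a,ex=parts(best.x);s=(P-c)@a
    print(np.round(best.x,4),best.cost,len(P),"a",a.round(3),"s",np.percentile(s,[1,99]).round(3))
for n in["scene","side"]:
    H=np.load(n+"_holder.npy");Q=H[abs(H[:,2]-.012)<.006]
    rc=cv2.minAreaRect(Q[:,:2].astype(np.float32));print(n,rc,len(Q))
Ps=[np.load("scene_beaker.npy"),np.load("side_beaker.npy")]
for P in Ps+[np.concatenate(Ps)]: fit(P[P[:,2]>.03])
W=np.load("side.npz")["W"]
p,R0=cur()
print(rel([.574,-.235,.32],tool_R([0,0,1],np.arctan2(-.235,.574)),p,R0),np.round(R0,3).tolist())
E
```

```text
scene ((0.5976490378379822, 0.2355688065290451), (0.15282250940799713, 0.18160535395145416), 87.26107788085938) 1357
side ((0.5956861972808838, 0.24240800738334656), (0.15062332153320312, 0.18169735372066498), 86.40250396728516) 1999
[ 0.5999  0.2368 -0.051   0.425 ] 0.0026183340771701075 1102 a [-0.412  0.021  0.911] s [-0.066  0.062]
[ 0.5942  0.2456 -0.0597  0.41  ] 0.0014824528864966192 1062 a [-0.398  0.024  0.917] s [-0.061  0.059]
[ 0.5975  0.2404 -0.0592  0.4178] 0.007677906710968882 2164 a [-0.405  0.024  0.914] s [-0.065  0.061]
(array([ 2.019, -1.158, -0.315]), array([ 0.   ,  0.   , -1.815])) [[0.973, 0.23, -0.0], [0.23, -0.973, -0.0], [-0.0, 0.0, -1.0]]
```

```bash
python3 -m inch '[{"slide":[0.17,-0.1,-0.16],"angular":[0,0,-0.15],"claw":1},{"slide":[0.34,-0.2,-0.32],"angular":[0,0,-0.3],"claw":1},{"slide":[0.5,-0.3,-0.32],"angular":[0,0,-0.45],"claw":1},{"slide":[0.67,-0.4,-0.32],"angular":[0,0,-0.6],"claw":1},{"slide":[0.84,-0.5,-0.32],"angular":[0,0,-0.75],"claw":1},{"slide":[1,-0.6,-0.32],"angular":[0,0,-0.9],"claw":1},{"slide":[1,-0.6,-0.32],"angular":[0,0,-0.9],"claw":1},{"slide":[1,-0.6,-0.32],"angular":[0,0,-0.9],"claw":1}]'
python3 - <<'E'
from h import *
p,R0=cur();print(p,rel([.574,-.235,.33],tool_R([0,0,1],np.arctan2(-.235,.574)),p,R0))
# a stand-off pose for the wrist camera, 0.12 short of the brush
print(ctrl.get_image("wrist")["tool_from_camera"].round(3).tolist())
E
```

```text
time: 1.6
position: [0.3609, -0.4266, 0.3218]
tool_rot: [2.946, 1.09, 0.001]
ft_force: [-0.5, 0.1, 0.3]
grip_width: 0.999
grip_force: 0.0
[ 0.36090935 -0.42656385  0.32175923] (array([ 1.146, -0.027, -0.032]), array([ 0.002, -0.001, -0.904]))
[[0.002, 0.958, 0.287, 0.079], [1.0, -0.002, -0.0, 0.001], [0.0, 0.287, -0.958, -0.143], [0.0, 0.0, 0.0, 1.0]]
```

```bash
python3 -m inch '[{"slide":[0.16,0,-0.03],"angular":[0,0,-0.15],"claw":1},{"slide":[0.33,-0.01,-0.1],"angular":[0,0,-0.3],"claw":1},{"slide":[0.5,-0.01,-0.1],"angular":[0,0,-0.45],"claw":1},{"slide":[0.67,-0.02,-0.1],"angular":[0,0,-0.6],"claw":1},{"slide":[0.8,-0.02,-0.1],"angular":[0,0,-0.75],"claw":1},{"slide":[0.8,-0.02,-0.1],"angular":[0,0,-0.9],"claw":1},{"slide":[0.8,-0.02,-0.1],"angular":[0,0,-0.9],"claw":1},{"slide":[0.8,-0.02,-0.1],"angular":[0,0,-0.9],"claw":1}]'
cat >> h.py <<'E'
def wrist(name=None):
    p,R0=cur();im=ctrl.get_image("wrist");T=np.eye(4);T[:3,:3]=R0;T[:3,3]=p
    im["extrinsics"]=T@im["tool_from_camera"]
    if name: cv2.imwrite(f"pics/{name}.png",im["color"][...,::-1])
    return im,cloud(im)
E
python3 - <<'E'
from h import *
from scipy.optimize import least_squares
im,W=wrist("w1")
W=W[im["depth"]>0]
m=(abs(W[:,0]-.575)<.07)&(abs(W[:,1]+.235)<.07);V=W[m];print(len(V))
P=V[(V[:,2]>.2)&(V[:,2]<.216)]
if len(P): print("top",len(P),P.mean(0),P.min(0),P.max(0))
P=V[(V[:,2]>.135)&(V[:,2]<.198)]
f=lambda P,r0:least_squares(lambda c:np.hypot(P[:,0]-c[0],P[:,1]-c[1])-r0,[.575,-.235],loss="soft_l1",f_scale=.002).x
if len(P): print("handle",len(P),f(P,.011))
P=V[(V[:,2]>.095)&(V[:,2]<.105)]
if len(P): print("rim",len(P),f(P,.032))
P=V[(V[:,2]>.02)&(V[:,2]<.09)]
if len(P): print("jar side",len(P),f(P,.034))
p,R0=cur();print(p,rel([.574,-.235,.183],tool_R([0,0,1],np.arctan2(-.235,.574)),p,R0))
E
```

```text
time: 2.45
position: [0.506, -0.299, 0.3458]
tool_rot: [2.621, 1.732, -0.002]
ft_force: [-0.3, -0.8, 0.8]
grip_width: 1.001
grip_force: 0.0
43576
top 484 [ 0.57524102 -0.23572274  0.20701632] [ 0.56486478 -0.24630499  0.20034077] [ 0.58652802 -0.2252816   0.20953017]
handle 104 [ 0.57598596 -0.23598497]
rim 578 [ 0.57833408 -0.23880529]
jar side 842 [ 0.59455363 -0.24201892]
[ 0.50603545 -0.29879631  0.34598079] (array([0.342, 0.15 , 0.651]), array([-0.001,  0.002, -0.027]))
```

View pics/w1.png

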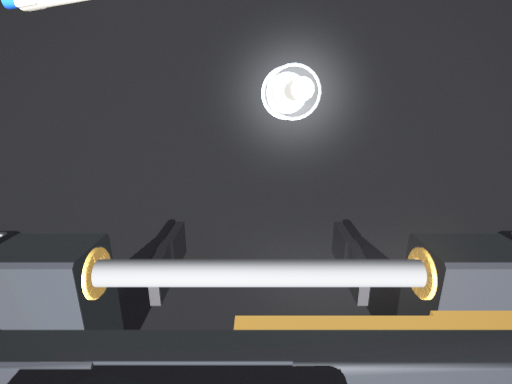

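The wrist picture shows the brush's top at about (302, 88) inside the jar rim centred at (291, 92). It gives a brush axis of (0.575, -0.236), which agrees with the other cameras.

```bash
python3 -m inch '[{"slide":[0.12,0.06,0],"angular":[0,0,0],"claw":1},{"slide":[0.25,0.12,0],"angular":[0,0,0],"claw":1},{"slide":[0.341,0.156,0],"angular":[0,0,0],"claw":1},{"slide":[0.341,0.156,0],"angular":[0,0,0],"claw":1},{"slide":[0.341,0.156,0.13],"angular":[0,0,0],"claw":1},{"slide":[0.341,0.156,0.26],"angular":[0,0,0],"claw":1},{"slide":[0.341,0.156,0.4],"angular":[0,0,0],"claw":1},{"slide":[0.341,0.156,0.53],"angular":[0,0,0],"claw":1},{"slide":[0.341,0.156,0.651],"angular":[0,0,0],"claw":1},{"slide":[0.341,0.156,0.651],"angular":[0,0,0],"claw":1}]'
python3 -m inch '[{"slide":[0,0,0],"angular":[0,0,0],"claw":0},{"slide":[0,0,0],"angular":[0,0,0],"claw":-1},{"slide":[0,0,0],"angular":[0,0,0],"claw":-1},{"slide":[0,0,0],"angular":[0,0,0],"claw":-1},{"slide":[0,0,0],"angular":[0,0,0],"claw":-1},{"slide":[0,0,0],"angular":[0,0,0],"claw":-1},{"slide":[0,0,0],"angular":[0,0,0],"claw":-1},{"slide":[0,0,0],"angular":[0,0,0],"claw":-1}]' 45
```

```text
time: 3.5
position: [0.5721, -0.2344, 0.1788]
tool_rot: [-2.614, -1.731, 0.01]
ft_force: [0.1, -0.5, -0.4]
grip_width: 0.998
grip_force: 0.0
time: 4.3
position: [0.5764, -0.2325, 0.1834]
tool_rot: [-2.615, -1.74, 0.0]
ft_force: [-0.3, -1.0, -0.3]
grip_width: 0.356
grip_force: 0.0
```

```bash
python3 -m inch '[{"slide":[0,0,0],"angular":[0,0,0],"claw":-1},{"slide":[0,0,0],"angular":[0,0,0],"claw":-1},{"slide":[0,0,0],"angular":[0,0,0],"claw":-1},{"slide":[0,0,0],"angular":[0,0,0],"claw":-1},{"slide":[0,0,0],"angular":[0,0,0],"claw":-1},{"slide":[0,0,0],"angular":[0,0,0],"claw":-1}]' 45
python3 - <<'E'
from h import *
p,R0=cur()
ph=p+[0,0,.15]; print("grasp pose",p,R0.round(4).tolist())
E
```

```text
time: 4.9
position: [0.5763, -0.2325, 0.1834]
tool_rot: [-2.615, -1.74, 0.0]
ft_force: [-0.3, -0.1, -1.0]
grip_width: 0.24
grip_force: 45.0
grasp pose [ 0.57633458 -0.23248444  0.18341529] [[0.3861, 0.9224, -0.0002], [0.9224, -0.3861, -0.0], [-0.0001, -0.0001, -1.0]]
```

```bash
python3 -m inch '[{"slide":[0,0,-0.06],"angular":[0,0,0],"claw":-1},{"slide":[0,0,-0.15],"angular":[0,0,0],"claw":-1},{"slide":[0,0,-0.25],"angular":[0,0,0],"claw":-1},{"slide":[0,0,-0.35],"angular":[0,0,0],"claw":-1},{"slide":[0,0,-0.45],"angular":[0,0,0],"claw":-1},{"slide":[0,0,-0.55],"angular":[0,0,0],"claw":-1},{"slide":[0,0,-0.64],"angular":[0,0,0],"claw":-1},{"slide":[0,0,-0.68],"angular":[0,0,0],"claw":-1},{"slide":[0,0,-0.68],"angular":[0,0,0],"claw":-1},{"slide":[0,0,-0.68],"angular":[0,0,0],"claw":-1}]'
python3 - <<'E'
from h import *
from scipy.optimize import least_squares
p,R0=cur();print(p,R0.round(4).tolist())
for n in["scene","side"]:
    im=ctrl.get_image(n);cv2.imwrite(f"pics/{n}1.png",im["color"][...,::-1]);W=cloud(im);W=W[im["depth"]>0]
    for lo,hi,r0 in[(.183,.205,.02),(.205,.225,.02),(.225,.243,.02),(.25,.288,.004),(.297,.32,.011)]:
        m=(np.hypot(W[:,0]-p[0],W[:,1]-p[1])<.04)&(W[:,2]>lo)&(W[:,2]<hi);P=W[m]
        if len(P)>4: print(n,lo,len(P),least_squares(lambda c:np.hypot(P[:,0]-c[0],P[:,1]-c[1])-r0,p[:2],loss="soft_l1",f_scale=.002).x.round(4),P[:,2].min().round(3))
    m=(np.hypot(W[:,0]-p[0],W[:,1]-p[1])<.03)&(W[:,2]>.15);print("lowest",np.sort(W[m][:,2])[[0,5,20]])
    P=W[(np.hypot(W[:,0]-.577,W[:,1]+.237)<.06)&(W[:,2]>.02)&(W[:,2]<.09)];print("jar",least_squares(lambda c:np.hypot(P[:,0]-c[0],P[:,1]-c[1])-.034,[.577,-.237],loss="soft_l1",f_scale=.003).x)
a=cv2.imread("pics/scene1.png")[180:330,100:260];b=cv2.imread("pics/side1.png")[50:200,240:400]
cv2.imwrite("pics/c1.png",np.hstack([cv2.resize(a,(400,375)),cv2.resize(b,(400,375))]))
E
```

```text
time: 5.9
position: [0.5761, -0.2324, 0.3528]
tool_rot: [-2.615, -1.74, 0.001]
ft_force: [0.5, 0.4, -0.8]
grip_width: 0.243
grip_force: 45.0
[ 0.57613493 -0.23242102  0.35276453] [[0.3861, 0.9224, -0.001], [0.9224, -0.3861, 0.0003], [-0.0001, -0.001, -1.0]]
scene 0.183 100 [ 0.5725 -0.2356] 0.183
scene 0.205 76 [ 0.5729 -0.2357] 0.206
scene 0.225 87 [ 0.5727 -0.2356] 0.225
scene 0.25 42 [ 0.5738 -0.2368] 0.25
lowest [0.17774743 0.18061492 0.18362897]
jar [ 0.57845887 -0.24071431]
side 0.183 74 [ 0.5719 -0.2339] 0.183
side 0.205 81 [ 0.5724 -0.2341] 0.205
side 0.225 72 [ 0.572  -0.2347] 0.225
side 0.25 33 [ 0.5709 -0.2314] 0.253
side 0.297 55 [ 0.5719 -0.2334] 0.298
lowest [0.1747296  0.17701533 0.17968928]
jar [ 0.57456437 -0.23485464]
```

View pics/c1.png

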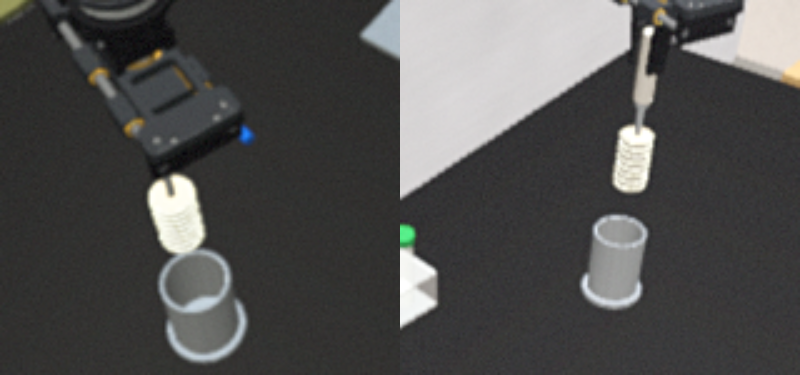

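```bash
cat >> h.py <<'E'
t,w=.418,-.057
a=np.array([-np.sin(t)*np.cos(w),-np.sin(t)*np.sin(w),np.cos(t)]);piv=np.array([.597,.2405,.115]);fl=piv-.065*a
RB=tool_R(a,np.radians(-4))
def bk(L): return fl+(L+.175)*a+.0034*RB[:,0]
E
python3 - <<'E'
from h import *
p,R0=cur();s,g=rel(bk(.175),RB,p,R0);print(bk(.175),s,g,(s/2).round(3),(g/2).round(3))
E
```

```text
[0.48173402 0.25048248 0.3754816 ] [ 1.636 -1.093 -0.092] [-0.794  0.141 -0.613] [ 0.818 -0.546 -0.046] [-0.397  0.07  -0.306]
```

```bash
python3 -m inch '[{"slide":[0.05,-0.03,-0.01],"angular":[-0.03,0,-0.02],"claw":-1},{"slide":[0.15,-0.1,-0.03],"angular":[-0.08,0.01,-0.06],"claw":-1},{"slide":[0.26,-0.17,-0.05],"angular":[-0.14,0.02,-0.1],"claw":-1},{"slide":[0.37,-0.25,-0.05],"angular":[-0.2,0.03,-0.15],"claw":-1},{"slide":[0.48,-0.32,-0.05],"angular":[-0.26,0.04,-0.2],"claw":-1},{"slide":[0.59,-0.4,-0.05],"angular":[-0.32,0.05,-0.25],"claw":-1},{"slide":[0.7,-0.47,-0.05],"angular":[-0.36,0.06,-0.28],"claw":-1},{"slide":[0.78,-0.52,-0.05],"angular":[-0.4,0.07,-0.31],"claw":-1},{"slide":[0.82,-0.55,-0.05],"angular":[-0.4,0.07,-0.31],"claw":-1},{"slide":[0.82,-0.55,-0.05],"angular":[-0.4,0.07,-0.31],"claw":-1}]'
python3 - <<'E'
from h import *
p,R0=cur();print(p,*rel(bk(.175),RB,p,R0))
E
```

```text
time: 7.0
position: [0.5279, 0.0122, 0.366]
tool_rot: [2.334, 1.851, 0.218]
ft_force: [0.9, 0.0, -0.8]
grip_width: 0.24
grip_force: 45.0
[0.52792412 0.01218307 0.36599427] [ 0.887 -0.382 -0.104] [-0.389  0.071 -0.295]
```

```bash
python3 -m inch '[{"slide":[0.1,-0.04,-0.01],"angular":[-0.04,0.01,-0.03],"claw":-1},{"slide":[0.22,-0.1,-0.03],"angular":[-0.1,0.02,-0.07],"claw":-1},{"slide":[0.35,-0.15,-0.04],"angular":[-0.16,0.03,-0.12],"claw":-1},{"slide":[0.48,-0.2,-0.06],"angular":[-0.22,0.04,-0.17],"claw":-1},{"slide":[0.6,-0.26,-0.07],"angular":[-0.28,0.05,-0.21],"claw":-1},{"slide":[0.71,-0.31,-0.08],"angular":[-0.33,0.06,-0.25],"claw":-1},{"slide":[0.81,-0.35,-0.1],"angular":[-0.37,0.07,-0.28],"claw":-1},{"slide":[0.887,-0.382,-0.104],"angular":[-0.39,0.07,-0.295],"claw":-1},{"slide":[0.887,-0.382,-0.104],"angular":[-0.39,0.07,-0.295],"claw":-1},{"slide":[0.887,-0.382,-0.104],"angular":[-0.39,0.07,-0.295],"claw":-1}]'
python3 - <<'E'
from h import *
p,R0=cur();print(p,*rel(bk(.175),RB,p,R0));print("to floor",rel(bk(0),RB,p,R0)[0])
T=R0;ax=-T[:,2]
from scipy.optimize import least_squares
V=[]
for n in["scene","side"]:
    im=ctrl.get_image(n);cv2.imwrite(f"pics/{n}2.png",im["color"][...,::-1]);W=cloud(im);W=W[im["depth"]>0]
    d=(W-p)@T  # tool coords
    m=(d[:,2]>.11)&(d[:,2]<.172)&(np.hypot(d[:,0],d[:,1])<.032);P=d[m]
    f=least_squares(lambda c:np.hypot(P[:,0]-c[0]-c[2]*(P[:,2]-.14),P[:,1]-c[1]-c[3]*(P[:,2]-.14))-.02,[-.0034,0,0,0],loss="soft_l1",f_scale=.002).x
    print(n,"bristle axis in tool (at z=.14; slopes)",f.round(4),len(P),P[:,2].max())
    # beaker axis in tool coords, per camera
    c,t_,w_=dict(scene=((.5999,.2368,.115),.425,-.055),side=((.5942,.2456,.115),.41,-.057))[n]
    d0=(np.array(c)-p)@T;print("  beaker pivot in tool",d0.round(4))
a=cv2.imread("pics/scene2.png")[80:230,200:360];b=cv2.imread("pics/side2.png")[120:270,140:300]
cv2.imwrite("pics/c2.png",np.hstack([cv2.resize(a,(400,375)),cv2.resize(b,(400,375))]))
E
```

```text
time: 8.0
position: [0.4841, 0.2466, 0.3754]
tool_rot: [2.062, 1.91, 0.411]
ft_force: [1.0, -0.4, -1.1]
grip_width: 0.243
grip_force: 45.0
[0.48405149 0.2465517  0.3753918 ] [ 0.015 -0.009 -0.004] [-0.001  0.004 -0.009]
to floor [ 0.016 -0.009  0.696]
scene bristle axis in tool (at z=.14; slopes) [-0.0035 -0.0021  0.0096 -0.0037] 289 0.17192121133574798
  beaker pivot in tool [-0.0025  0.0008  0.2852]
side bristle axis in tool (at z=.14; slopes) [-0.0029 -0.0024  0.0029 -0.0036] 247 0.17186096906273174
  beaker pivot in tool [ 0.0058 -0.0051  0.2826]
```

View pics/c2.png

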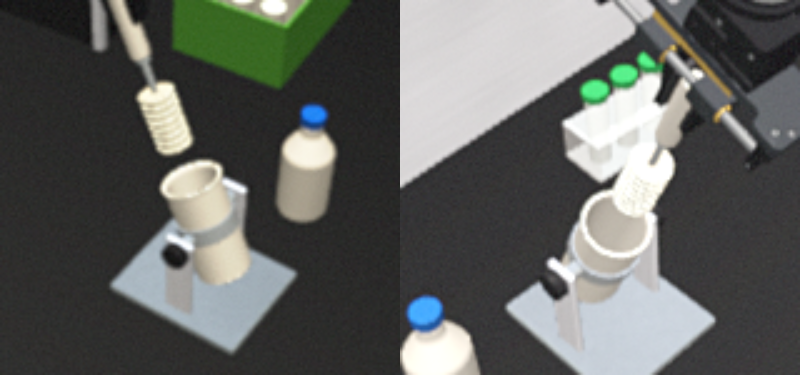

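The picture shows the bristle end just above the beaker's mouth and roughly on its axis. It needs about 4 mm sideways. Going in.

```bash
python3 -m inch '[{"slide":[0.018,-0.004,0],"angular":[0,0,0],"claw":-1},{"slide":[0.018,-0.004,0.06],"angular":[0,0,0],"claw":-1},{"slide":[0.018,-0.004,0.12],"angular":[0,0,0],"claw":-1},{"slide":[0.018,-0.004,0.18],"angular":[0,0,0],"claw":-1},{"slide":[0.018,-0.004,0.24],"angular":[0,0,0],"claw":-1},{"slide":[0.018,-0.004,0.3],"angular":[0,0,0],"claw":-1},{"slide":[0.018,-0.004,0.3],"angular":[0,0,0],"claw":-1},{"slide":[0.018,-0.004,0.3],"angular":[0,0,0],"claw":-1}]'
python3 - <<'E'
from h import *
p,R0=cur();print(p,*rel(bk(0),RB,p,R0),R0.T@ctrl.get_state()["ft_force"])
for n in["scene","side"]:
    im=ctrl.get_image(n);cv2.imwrite(f"pics/{n}3.png",im["color"][...,::-1])
a=cv2.imread("pics/scene3.png")[80:230,200:360];b=cv2.imread("pics/side3.png")[120:270,140:300]
cv2.imwrite("pics/c3.png",np.hstack([cv2.resize(a,(400,375)),cv2.resize(b,(400,375))]))
E
```

```text
time: 8.9
position: [0.5132, 0.2508, 0.3062]
tool_rot: [2.061, 1.912, 0.412]
ft_force: [0.7, -0.1, 0.3]
grip_width: 0.245
grip_force: 45.0
[0.51324247 0.25076147 0.3062048 ] [-0.008 -0.002  0.396] [-0.002  0.001 -0.007] [-0.09164092  0.76205579  0.02634772]
```

View pics/c3.png

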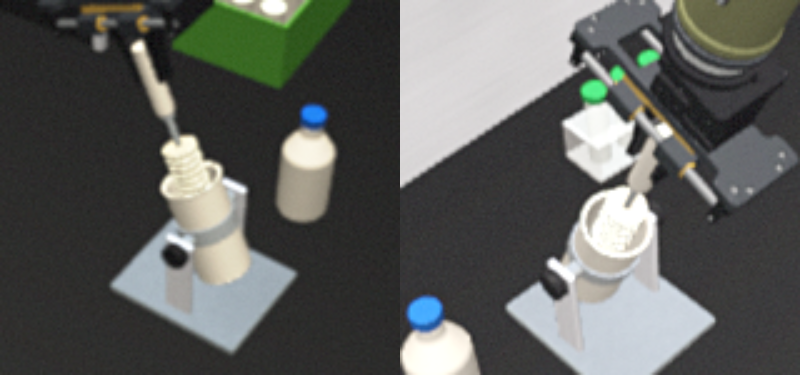

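The bristles are inside the mouth, centred in both views, and there is no contact force. Going down to about 8 mm from the expected floor.

```bash
python3 -m inch '[{"slide":[-0.002,0,0.05],"angular":[0,0,0],"claw":-1},{"slide":[-0.004,0,0.11],"angular":[0,0,0],"claw":-1},{"slide":[-0.004,0,0.17],"angular":[0,0,0],"claw":-1},{"slide":[-0.004,0,0.23],"angular":[0,0,0],"claw":-1},{"slide":[-0.004,0,0.29],"angular":[0,0,0],"claw":-1},{"slide":[-0.004,0,0.34],"angular":[0,0,0],"claw":-1},{"slide":[-0.004,0,0.36],"angular":[0,0,0],"claw":-1},{"slide":[-0.004,0,0.36],"angular":[0,0,0],"claw":-1}]'
python3 - <<'E'
from h import *
p,R0=cur();print(p,*rel(bk(0),RB,p,R0),R0.T@ctrl.get_state()["ft_force"])
E
```

```text
time: 9.8
position: [0.5495, 0.2474, 0.2235]
tool_rot: [2.061, 1.912, 0.411]
ft_force: [-0.5, 0.2, -0.4]
grip_width: 0.242
grip_force: 45.0
[0.54946208 0.24741935 0.22349569] [-0.003 -0.001  0.034] [-0.003  0.002 -0.007] [ 0.17256251 -0.67444214  0.12971837]
```

```bash
python3 -m inch '[{"slide":[0,0,0.01],"angular":[0,0,0],"claw":-1},{"slide":[0,0,0.02],"angular":[0,0,0],"claw":-1},{"slide":[0,0,0.03],"angular":[0,0,0],"claw":-1},{"slide":[0,0,0.034],"angular":[0,0,0],"claw":-1},{"slide":[0,0,0.034],"angular":[0,0,0],"claw":-1}]'
python3 -m inch '[{"slide":[0,0,0.004],"angular":[0,0,0],"claw":-1},{"slide":[0,0,0.008],"angular":[0,0,0],"claw":-1},{"slide":[0,0,0.008],"angular":[0,0,0],"claw":-1}]'
```

```text
time: 10.3
position: [0.5531, 0.2474, 0.2166]
tool_rot: [2.06, 1.911, 0.412]
ft_force: [0.3, -0.3, -0.9]
grip_width: 0.241
grip_force: 45.0
time: 10.6
position: [0.554, 0.2478, 0.2156]
tool_rot: [2.06, 1.911, 0.413]
ft_force: [-1.9, -0.8, 4.4]
grip_width: 0.239
grip_force: 45.0
```

```bash
python3 -m inch '[{"slide":[0,0,0.004],"angular":[0,0,0],"claw":-1},{"slide":[0,0,0.008],"angular":[0,0,0],"claw":-1},{"slide":[0,0,0.008],"angular":[0,0,0],"claw":-1},{"slide":[0,0,0.008],"angular":[0,0,0],"claw":-1}]'
```

```text
time: 11.0
position: [0.5546, 0.2486, 0.2157]
tool_rot: [2.058, 1.911, 0.413]
ft_force: [-12.5, -2.1, 18.0]
grip_width: 0.238
grip_force: 45.0
```

The floor is reached at 20 N. Now the first draw back of about 85 mm, then down again.

```bash
python3 -m inch '[{"slide":[0,0,-0.03],"angular":[0,0,0],"claw":-1},{"slide":[0,0,-0.09],"angular":[0,0,0],"claw":-1},{"slide":[0,0,-0.15],"angular":[0,0,0],"claw":-1},{"slide":[0,0,-0.21],"angular":[0,0,0],"claw":-1},{"slide":[0,0,-0.27],"angular":[0,0,0],"claw":-1},{"slide":[0,0,-0.32],"angular":[0,0,0],"claw":-1},{"slide":[0,0,-0.35],"angular":[0,0,0],"claw":-1},{"slide":[0,0,-0.35],"angular":[0,0,0],"claw":-1},{"slide":[0,0,-0.35],"angular":[0,0,0],"claw":-1}]'
python3 -m inch '[{"slide":[0,0,0.05],"angular":[0,0,0],"claw":-1},{"slide":[0,0,0.11],"angular":[0,0,0],"claw":-1},{"slide":[0,0,0.17],"angular":[0,0,0],"claw":-1},{"slide":[0,0,0.23],"angular":[0,0,0],"claw":-1},{"slide":[0,0,0.29],"angular":[0,0,0],"claw":-1},{"slide":[0,0,0.32],"angular":[0,0,0],"claw":-1},{"slide":[0,0,0.335],"angular":[0,0,0],"claw":-1},{"slide":[0,0,0.345],"angular":[0,0,0],"claw":-1},{"slide":[0,0,0.349],"angular":[0,0,0],"claw":-1},{"slide":[0,0,0.349],"angular":[0,0,0],"claw":-1}]'
python3 - <<'E'
from h import *
p,R0=cur();print(p,*rel(bk(0),RB,p,R0),R0.T@ctrl.get_state()["ft_force"])
E
```

```text
time: 11.9
position: [0.5192, 0.2491, 0.2925]
tool_rot: [2.061, 1.911, 0.411]
ft_force: [-0.3, 0.5, -0.8]
grip_width: 0.245
grip_force: 45.0
time: 12.9
position: [0.5536, 0.2485, 0.2153]
tool_rot: [2.059, 1.912, 0.41]
ft_force: [-12.6, -2.4, 14.3]
grip_width: 0.244
grip_force: 45.1
[0.55360124 0.24852582 0.21528465] [-0.009 -0.002 -0.002] [ 0.     0.005 -0.005] [ -3.24811106  -5.53668083 -18.14954555]
```

```bash
python3 -m inch '[{"slide":[0,0,-0.03],"angular":[0,0,0],"claw":-1},{"slide":[0,0,-0.09],"angular":[0,0,0],"claw":-1},{"slide":[0,0,-0.15],"angular":[0,0,0],"claw":-1},{"slide":[0,0,-0.21],"angular":[0,0,0],"claw":-1},{"slide":[-0.002,-0.002,-0.27],"angular":[0,0,0],"claw":-1},{"slide":[-0.004,-0.004,-0.32],"angular":[0,0,0],"claw":-1},{"slide":[-0.006,-0.006,-0.35],"angular":[0,0,0],"claw":-1},{"slide":[-0.006,-0.006,-0.35],"angular":[0,0,0],"claw":-1},{"slide":[-0.006,-0.006,-0.35],"angular":[0,0,0],"claw":-1}]'
python3 -m inch '[{"slide":[0,0,0.05],"angular":[0,0,0],"claw":-1},{"slide":[0,0,0.11],"angular":[0,0,0],"claw":-1},{"slide":[0,0,0.17],"angular":[0,0,0],"claw":-1},{"slide":[0,0,0.23],"angular":[0,0,0],"claw":-1},{"slide":[0,0,0.29],"angular":[0,0,0],"claw":-1},{"slide":[0,0,0.32],"angular":[0,0,0],"claw":-1},{"slide":[0,0,0.335],"angular":[0,0,0],"claw":-1},{"slide":[0,0,0.345],"angular":[0,0,0],"claw":-1},{"slide":[0,0,0.349],"angular":[0,0,0],"claw":-1},{"slide":[0,0,0.349],"angular":[0,0,0],"claw":-1}]'
python3 - <<'E'
from h import *
p,R0=cur();print(p,*rel(bk(0),RB,p,R0),R0.T@ctrl.get_state()["ft_force"])
E
```

```text
time: 13.8
position: [0.5176, 0.2479, 0.2924]
tool_rot: [2.06, 1.911, 0.412]
ft_force: [-0.8, -0.5, -1.3]
grip_width: 0.243
grip_force: 45.0
time: 14.8
position: [0.5519, 0.2471, 0.2145]
tool_rot: [2.059, 1.912, 0.409]
ft_force: [-13.7, -3.0, 18.4]
grip_width: 0.242
grip_force: 45.1
[0.55189683 0.24709694 0.21453353] [-0.002  0.005 -0.002] [-0.002  0.005 -0.005] [ -3.8724108   -4.87009819 -22.2755708 ]
```

Three pushes reached the floor. Drawing the brush out completely, then measuring it in the hand and checking the jar and beaker.

```bash
python3 -m inch '[{"slide":[0,0,-0.04],"angular":[0,0,0],"claw":-1},{"slide":[0,0,-0.12],"angular":[0,0,0],"claw":-1},{"slide":[0,0,-0.2],"angular":[0,0,0],"claw":-1},{"slide":[0,0,-0.29],"angular":[0,0,0],"claw":-1},{"slide":[0,0,-0.38],"angular":[0,0,0],"claw":-1},{"slide":[0,0,-0.47],"angular":[0,0,0],"claw":-1},{"slide":[0,0,-0.56],"angular":[0,0,0],"claw":-1},{"slide":[0,0,-0.65],"angular":[0,0,0],"claw":-1},{"slide":[0,0,-0.7],"angular":[0,0,0],"claw":-1},{"slide":[0,0,-0.7],"angular":[0,0,0],"claw":-1}]'
python3 - <<'E'
from h import *
from scipy.optimize import least_squares
p,T=cur();print(p)
RJ=np.array([[.3861,.9224,0],[.9224,-.3861,0],[0,0,-1]]);tgt=[.5763,-.2325,.36]
s,g=rel(tgt,RJ,p,T);print(s,g)
for n in["scene","side"]:
    im=ctrl.get_image(n);W=cloud(im);W=W[im["depth"]>0];d=(W-p)@T
    P=d[(d[:,2]>.11)&(d[:,2]<.172)&(np.hypot(d[:,0],d[:,1])<.032)]
    f=least_squares(lambda c:np.hypot(P[:,0]-c[0]-c[2]*(P[:,2]-.14),P[:,1]-c[1]-c[3]*(P[:,2]-.14))-.02,[-.0034,0,0,0],loss="soft_l1",f_scale=.002).x
    print(n,"bristle",f.round(4))
    r=ctrl.outline_of("beaker",n)
    P=cloud(im)[r[0]["mask"]&(im["depth"]>0)];P=P[P[:,2]>.03]
    def res(q):
        a_=np.array([-np.sin(q[2])*np.cos(w),-np.sin(q[2])*np.sin(w),np.cos(q[2])]);d=P-[q[0],q[1],.115];rr=np.linalg.norm(d-np.outer(d@a_,a_),axis=1);return np.where(rr>.032,rr-.034,rr-.03)
    print("beaker",least_squares(res,[.597,.24,.418],loss="soft_l1",f_scale=.003).x)
E
```

```text
time: 15.8
position: [0.4822, 0.2513, 0.3748]
tool_rot: [2.057, 1.911, 0.417]
ft_force: [-0.0, -0.5, -0.7]
grip_width: 0.242
grip_force: 45.0
[0.48223485 0.25134448 0.37478908]
[-1.904  0.451  0.252] [ 0.796 -0.144  0.607]
scene bristle [-0.0037 -0.0026 -0.012   0.0132]
beaker [0.59939019 0.23581742 0.41584548]
side bristle [-0.0036 -0.0045  0.0043 -0.0137]
beaker [0.59579534 0.24222601 0.4182627 ]
```

Brush grip and beaker tilt are unchanged. Going back to above the jar.

```bash
python3 -m inch '[{"slide":[-0.08,0.02,-0.02],"angular":[0.02,0,0.02],"claw":-1},{"slide":[-0.18,0.04,0],"angular":[0.06,-0.01,0.05],"claw":-1},{"slide":[-0.29,0.07,0.02],"angular":[0.11,-0.02,0.09],"claw":-1},{"slide":[-0.41,0.1,0.04],"angular":[0.17,-0.03,0.13],"claw":-1},{"slide":[-0.53,0.13,0.06],"angular":[0.22,-0.04,0.17],"claw":-1},{"slide":[-0.65,0.15,0.08],"angular":[0.27,-0.05,0.21],"claw":-1},{"slide":[-0.77,0.18,0.1],"angular":[0.32,-0.06,0.25],"claw":-1},{"slide":[-0.87,0.21,0.11],"angular":[0.36,-0.07,0.28],"claw":-1},{"slide":[-0.95,0.226,0.126],"angular":[0.4,-0.07,0.3],"claw":-1},{"slide":[-0.95,0.226,0.126],"angular":[0.4,-0.07,0.3],"claw":-1}]'
python3 - <<'E'
from h import *
p,T=cur();RJ=np.array([[.3861,.9224,0],[.9224,-.3861,0],[0,0,-1]])
print(p,*rel([.5763,-.2325,.36],RJ,p,T))
E
```

```text
time: 17.0
position: [0.5295, 0.0044, 0.3641]
tool_rot: [2.351, 1.841, 0.211]
ft_force: [0.0, -0.3, -0.9]
grip_width: 0.244
grip_force: 45.0
[0.52948837 0.00435963 0.36413717] [-0.876  0.399  0.082] [ 0.385 -0.068  0.294]
```

```bash
python3 -m inch '[{"slide":[-0.1,0.04,0.01],"angular":[0.04,-0.01,0.03],"claw":-1},{"slide":[-0.22,0.1,0.02],"angular":[0.1,-0.02,0.07],"claw":-1},{"slide":[-0.34,0.15,0.03],"angular":[0.16,-0.03,0.12],"claw":-1},{"slide":[-0.46,0.21,0.04],"angular":[0.22,-0.04,0.17],"claw":-1},{"slide":[-0.58,0.26,0.05],"angular":[0.28,-0.05,0.21],"claw":-1},{"slide":[-0.69,0.31,0.06],"angular":[0.33,-0.06,0.25],"claw":-1},{"slide":[-0.79,0.36,0.07],"angular":[0.37,-0.07,0.28],"claw":-1},{"slide":[-0.876,0.399,0.082],"angular":[0.385,-0.068,0.294],"claw":-1},{"slide":[-0.876,0.399,0.082],"angular":[0.385,-0.068,0.294],"claw":-1},{"slide":[-0.876,0.399,0.082],"angular":[0.385,-0.068,0.294],"claw":-1}]'
python3 - <<'E'
from h import *
from scipy.optimize import least_squares
p,T=cur();RJ=np.array([[.3861,.9224,0],[.9224,-.3861,0],[0,0,-1]])
print(p,*rel([.5763,-.2325,.1834],RJ,p,T))
for n in["scene","side"]:
    im=ctrl.get_image(n);W=cloud(im);W=W[im["depth"]>0];z0=p[2]-.175
    def f(P,r0):return least_squares(lambda c:np.hypot(P[:,0]-c[0],P[:,1]-c[1])-r0,[.577,-.236],loss="soft_l1",f_scale=.002).x.round(4)
    D=np.hypot(W[:,0]-.575,W[:,1]+.235);z=W[:,2]
    for lo,hi in((.005,.025),(.03,.045),(.045,.062)): print(n,"bristle",f(W[(D<.04)&(z>z0+lo)&(z<z0+hi)],.02))
    print(n,"jar",f(W[(D<.06)&(z>.02)&(z<.09)],.034),"rim",f(W[(D<.05)&(z>.096)&(z<.106)],.032))
E
```

```text
time: 18.0
position: [0.5774, -0.2276, 0.3609]
tool_rot: [2.61, 1.748, 0.003]
ft_force: [-0.2, 0.9, -1.2]
grip_width: 0.245
grip_force: 45.0
[ 0.57739829 -0.22760045  0.36092493] [-0.021  0.002  0.71 ] [ 0.003 -0.003  0.012]
scene bristle [ 0.5743 -0.2306]
scene bristle [ 0.5741 -0.2313]
scene bristle [ 0.5743 -0.231 ]
scene jar [ 0.5783 -0.2407] rim [ 0.5779 -0.2404]
side bristle [ 0.5741 -0.2282]
side bristle [ 0.5742 -0.2292]
side bristle [ 0.5737 -0.2284]
side jar [ 0.5746 -0.235 ] rim [ 0.5745 -0.234 ]
```

```bash
python3 -m inch '[{"slide":[-0.026,0.015,0],"angular":[0,0,0],"claw":-1},{"slide":[-0.026,0.015,0.05],"angular":[0,0,0],"claw":-1},{"slide":[-0.026,0.015,0.13],"angular":[0,0,0],"claw":-1},{"slide":[-0.026,0.015,0.22],"angular":[0,0,0],"claw":-1},{"slide":[-0.026,0.015,0.31],"angular":[0,0,0],"claw":-1},{"slide":[-0.026,0.015,0.4],"angular":[0,0,0],"claw":-1},{"slide":[-0.026,0.015,0.49],"angular":[0,0,0],"claw":-1},{"slide":[-0.026,0.015,0.58],"angular":[0,0,0],"claw":-1},{"slide":[-0.026,0.015,0.66],"angular":[0,0,0],"claw":-1},{"slide":[-0.026,0.015,0.66],"angular":[0,0,0],"claw":-1}]'
python3 -m inch '[{"slide":[0,0,0.016],"angular":[0,0,0],"claw":-1},{"slide":[0,0,0.032],"angular":[0,0,0],"claw":-1},{"slide":[0,0,0.042],"angular":[0,0,0],"claw":-1},{"slide":[0,0,0.042],"angular":[0,0,0],"claw":-1}]'
```

```text
time: 19.1
position: [0.5761, -0.2346, 0.1925]
tool_rot: [-2.607, -1.747, 0.003]
ft_force: [0.1, 0.1, -1.3]
grip_width: 0.244
grip_force: 45.0
time: 19.5
position: [0.5787, -0.2356, 0.1863]
tool_rot: [2.608, 1.747, 0.003]
ft_force: [-0.7, 0.8, -0.7]
grip_width: 0.24
grip_force: 45.0
```

```bash
python3 -m inch '[{"slide":[0,0,0.006],"angular":[0,0,0],"claw":-1},{"slide":[0,0,0.01],"angular":[0,0,0],"claw":-1},{"slide":[0,0,0.01],"angular":[0,0,0],"claw":-1}]'; python3 -m inch '[{"slide":[0,0,0.003],"angular":[0,0,0],"claw":-1},{"slide":[0,0,0.006],"angular":[0,0,0],"claw":-1},{"slide":[0,0,0.006],"angular":[0,0,0],"claw":-1}]'
```

```text
time: 19.8
position: [0.5786, -0.2355, 0.1835]
tool_rot: [2.609, 1.747, 0.003]
ft_force: [0.2, 0.3, -0.2]
grip_width: 0.246
grip_force: 45.0
time: 20.1
position: [0.5789, -0.2357, 0.1834]
tool_rot: [2.608, 1.746, 0.003]
ft_force: [-2.3, -0.7, 4.9]
grip_width: 0.244
grip_force: 45.0
```

It touches the jar's floor (5 N). Releasing and lifting away.

```bash
python3 -m inch '[{"slide":[0,0,-0.003],"angular":[0,0,0],"claw":-0.3},{"slide":[0,0,-0.003],"angular":[0,0,0],"claw":-0.2},{"slide":[0,0,-0.003],"angular":[0,0,0],"claw":0},{"slide":[0,0,-0.003],"angular":[0,0,0],"claw":0.5},{"slide":[0,0,-0.003],"angular":[0,0,0],"claw":1},{"slide":[0,0,-0.003],"angular":[0,0,0],"claw":1},{"slide":[0,0,-0.003],"angular":[0,0,0],"claw":1},{"slide":[0,0,-0.003],"angular":[0,0,0],"claw":1},{"slide":[0,0,-0.003],"angular":[0,0,0],"claw":1},{"slide":[0,0,-0.003],"angular":[0,0,0],"claw":1}]'
python3 -m inch '[{"slide":[0,0,0],"angular":[0,0,0],"claw":1},{"slide":[0,0,-0.05],"angular":[0,0,0],"claw":1},{"slide":[0,0,-0.13],"angular":[0,0,0],"claw":1},{"slide":[0,0,-0.22],"angular":[0,0,0],"claw":1},{"slide":[0,0,-0.31],"angular":[0,0,0],"claw":1},{"slide":[0,0,-0.4],"angular":[0,0,0],"claw":1},{"slide":[0,0,-0.49],"angular":[0,0,0],"claw":1},{"slide":[0,0,-0.58],"angular":[0,0,0],"claw":1},{"slide":[0,0,-0.6],"angular":[0,0,0],"claw":1},{"slide":[0,0,-0.6],"angular":[0,0,0],"claw":1}]'
python3 - <<'E'
from h import *
for n in["scene","side"]:
    im=ctrl.get_image(n);cv2.imwrite(f"pics/{n}4.png",im["color"][...,::-1])
    W=cloud(im);W=W[im["depth"]>0]
    D=np.hypot(W[:,0]-.576,W[:,1]+.237);P=W[(D<.05)&(W[:,2]>.125)&(W[:,2]<.22)]
    for lo in(.13,.16,.19): Q=P[(P[:,2]>lo)&(P[:,2]<lo+.02)];print(n,lo,Q.mean(0).round(3),P[:,2].max().round(3))
a=cv2.imread("pics/scene4.png")[110:340,130:360];b=cv2.imread("pics/side4.png")[110:310,120:390]
o=np.zeros((400,800,3),np.uint8);o[:,:400]=cv2.resize(a,(400,400));o[:296,400:]=cv2.resize(b,(400,296));cv2.imwrite("pics/c4.png",o)
E
```

```text
time: 21.1
position: [0.5786, -0.2355, 0.1827]
tool_rot: [2.609, 1.747, 0.003]
ft_force: [0.7, 0.6, 0.1]
grip_width: 0.979
grip_force: 0.0
time: 22.1
position: [0.5786, -0.2355, 0.3341]
tool_rot: [2.607, 1.746, 0.005]
ft_force: [0.1, 0.7, -0.9]
grip_width: 1.0
grip_force: 0.0
scene 0.13 [ 0.584 -0.245  0.14 ] 0.213
scene 0.16 [ 0.583 -0.246  0.17 ] 0.213
scene 0.19 [ 0.58  -0.243  0.204] 0.213
side 0.13 [ 0.571 -0.229  0.141] 0.207
side 0.16 [ 0.571 -0.229  0.171] 0.207
side 0.19 [ 0.572 -0.232  0.201] 0.207
```

View pics/c4.png

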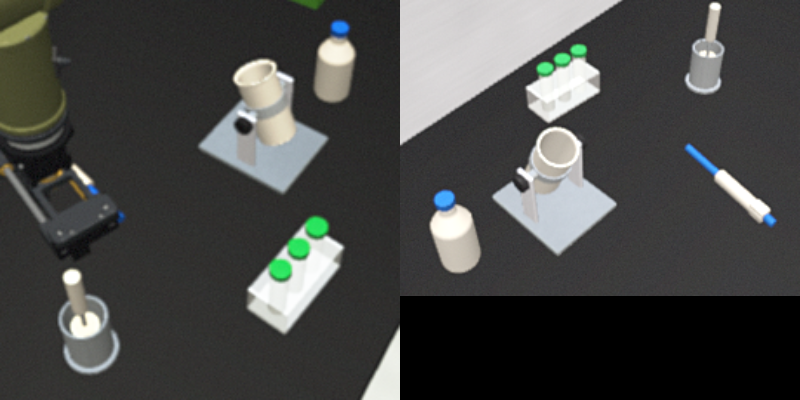

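The brush stands upright in its jar (top at (72, 277) in the left view), and every other object sits where it did at the start. The gripper is clear of everything.

```bash
python3 -c "
from bench import ctrl
print(ctrl.close_job())"
```

```text
the job is handed in; nothing more can be done
None
```

I scrubbed the beaker with three pushes to the bottom, stood the brush back in its jar bristles down, left everything else in place, and handed the job in at about 22 s.

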